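Load the drill jig and shut its gate

ROBOT

A 6-joint arm with a two-finger parallel gripper is mounted at the origin on the work surface. World frame = base frame: x ahead of the robot, y to its left, z up, the work surface at z = 0. Lengths are in m, angles in rad, forces in N, time in s.
With the tool pointing down it reaches from about 0.4 to 0.925 m from the base axis. Payload 12.5 kg.
Tool frame: the origin (TCP) lies between the finger pads; the fingertips stand ctrl.finger_overhang ahead of it and the grasp point (between the pads) lies 11 mm behind it (ctrl.finger_overhang is the distance from the TCP to the fingertips, in m); x points along the fingers, y is the direction in which the jaws open and shut, and the axes are right-handed (so a half turn about x gives the same grasp; the last joint's range is limited). The gripper opens to 95 mm and grips with 3 to 60 N. Pads are 20 mm wide; open, the fingers measure 119 mm over their backs; the gripper's body (75 mm by 180 mm) begins 59 mm behind the grasp point.
Start: joints at [-1.251, 0.491, 1.559, -0, 1.092, -0.106], TCP at [0.258, -0.569, 0.223] pointing down, gripper open.
Joint ranges: [-3.1, 3.1], [-0.84, 2.19], [0.05, 2.79], [-1.13, 4.28], [0.06, 2.93], [-2.69, 2.69]. Speed limits (rad/s): [2.22, 2.22, 2.79, 3.14, 3.14, 3.14].

INTERFACE

Orientations are given as [roll, pitch, yaw] about the fixed x, y, z axes, in that order (R = Rz(yaw) Ry(pitch) Rx(roll)).
In Python, from bench import telemetry, read_camera, ctrl gives the robot as it stands.
- The arm moves only by the tool drive_tool, never from a script. Its argument "moves" is text: rows parted by semicolons, each of 7 numbers parted by spaces: the shift along the tool's x, y, z in mm, then the turn, a rotation vector about the tool's x, y, z in rad, then the closure, from -1 (fully open) to 1 (shut). In form: tx ty tz ax ay az hand; .... A call has exactly 10 rows; each row shifts and turns the commanded pose from where the row before left it, along the tool's axes as they then stand; what a row does not reach is not made up. A row lasts 1/10 s, in which the tool goes at most 50 mm and 8.59 degrees, less where a joint would pass 70% of its speed; a pose out of reach is approached as far as the arm can. A call is refused whole if a number of a shift passes 50 or a number of a turn 0.15, either way. A call with a gripper value outside its range is refused whole. The fingers move at their own pace and stop on an object; "force" is the grip in N (left out, the last holds). Time passes only in rows, so rows that do not move let the fingers close, or fill a call up. It gives the time, the measured TCP pose, the force and the opening at its end, in the units of the state.
- telemetry.read_state(): the state, without advancing time (a new reading comes with each control period).
- read_camera(name): name is "side" or "top"; returns a dict with "image" (400x640x3 uint8, blue, green, red), "fov_y" (degrees; the focal length in pixels is half the picture's height over the tangent of half this angle, whatever the lens; pixels are square), "cx", "cy" (the principal point, pixels), "R" (3x3) and "t" (3): a world point X has camera coordinates R X + t. Camera axes: x right, y down, z forward; pixel columns grow to the right and rows downward; lengths in m; the calibration is good to about 2 mm. A picture is of the moment at which its call begins. There is no depth.
- ctrl.finish_job(): hands the job in, once; it reports no verdict.
The state is a dict: "time": time; "joints": joint angles; "qvel": joint speeds; "joint_torque": joint torques, N m; "tool_pos": TCP position; "ee_rot": TCP orientation; "ft_force": force on the tool from outside, world axes, zero at the start; "wrist_torque": the same for the moment, N m; "gripper_width": finger opening in m.
Only numpy, scipy, OpenCV 4.12 (cv2) and the standard library are available. Lean on these libraries where they do the work, as an engineer would, in place of code of your own. Each camera call takes 0.05 s, during which the arm holds its last target. There are 200 camera calls.

TASK

Load the drill jig: take the long aluminium step block and slide its flat tongue, lying level, between the guides and under the bushing plate until it is fully home against the end stop, then swing the jig's gate bar fully shut behind it. Do not knock the wire guard that hangs over the jig, and leave the other things on the bench where they are.

Things in the scene. Friction and masses are not known exactly. Their poses are not given: they have to be found in the camera images.
- block: Workpiece: loose aluminium step block 150 long, 40 wide, 0.45 kg. Tall head 60 long, 45 high, dark dot on top; flat tongue 90 long, 20 high, level with the head's underside. Origin: centre of the underside of the whole length; x points along the tongue (head x -75 to -15, tongue -15 to +75), z up. Starts flat on the bench.
- block_tip (a point): Point at the underside of the tongue's free end, mid-width: 75 mm along x from the block's origin.
- jig: Steel drill jig, fixed to the bench; place and yaw vary. Origin: at bench level on the guide's centre line, at the guide's mouth; x points the way the block slides in, z up. Dark base plate 15 thick (x -102 to 112, y -108 to 62). With the block home its tongue ends at x = 85, its head is in the open in front of the mouth (x -65 to -5), its origin is at x = 10.
- jig_mouth (a point): Mouth of the guide at base-plate level, jig frame (0, 0, 15). Two guides (outer width 76, 26 high above the base plate) leave a channel 45 wide from x = 20 to 85, flaring to about 53 at the mouth. The bushing plate (12 thick, two brass bushings on top) roofs it from x = 4 to 82, with 26 clear above the base plate.
- jig_stop (a point): Centre of the face of the end stop at base-plate level, jig frame (85, 0, 15): where block_tip is when the block is fully home.
- gate (a joint): Angle of the gate bar about its upright pivot, rad: 0 = shut, the bar lying along the jig's +y, 3 mm behind a home block; positive = open (counter-clockwise from above; at 1.57 it points along the jig's -x, clear of the way in). Starts at 1.6 to 1.95, stops at 2.0, stays where left (1.5 N at the handle). Bar 16 wide, 20 to 40 above the bench, reaching 120 from the pivot.
- gate_hinge (a point): The gate's pivot axis at mid-height of the bar: jig frame (-76, -90, 30).
- gate_handle (a point): Upright black round handle on the gate bar, 16 across, 110 from the pivot, free from 40 to 90 above the bench; this point is on its axis 70 above the bench.
- guard: Grey wire guard, part of the jig: a flat grille of bars 8 to 10 thick, centres 205 above the bench, over jig x -45 to 104, y -80 to 80, on two posts at x = 104, y = -80 and 45. It overhangs the home block's head and comes near the shut gate's handle: an upright gripper does not fit there, one leaning back along the jig's -x does. Same origin and axes as the jig.
- guard_edge (a point): Middle of the guard's front edge bar (jig frame (-45, 0, 205)).
- short_block: Bystander: a shorter step block, 80 long (tongue only 30), 40 wide, 45 high; origin under its centre.
- plain_bar: Bystander: plain aluminium bar 150 x 40 x 45 without a step; origin under its centre.
- arbor: Bystander: standing stepped turned steel part, 60 across, 95 high; origin under its centre.
- collar: Bystander: dark steel ring 60 across, 25 high; origin under its centre.
- brush: Bystander: wooden bench brush about 270 long, 40 high, lying along its x; origin under its middle.
- file: Bystander: flat file with wooden handle, 300 long, 28 high, lying along its x; origin under its middle.
- case: Bystander: closed wooden gauge case 80 x 120 x 28; origin under its centre.
Things that resemble listed ones, but are neither listed nor needed, are in the scene too. What is shaped like the block but blue or yellow is not meant.

How it is judged:
On the way, in this order (a step that is already met when the one before it is completed fails the run):
1. the block's tongue is between the guides, more than 50 mm in under the bushing plate (x of block_tip in the frame of jig above 0.05 m and y of block_tip in the frame of jig between -0.006 and 0.006 m and z of block_tip in the frame of jig between 0.01 and 0.03 m), for 0.1 s.
2. the gate is shut behind the block (value of joint gate below 0.05 rad), for 0.2 s.
At the end, for the whole second after the job is handed in: The block lies level on the jig's base plate, its tongue's end within 6 mm of the end stop and within 5 mm of the guide's centre line, in line with the guide to 0.06 rad, at rest and released, and the gate is shut to within 0.05 rad (x of block_tip in the frame of jig above 0.079 m and y of block_tip in the frame of jig between -0.005 and 0.005 m and z of block_tip in the frame of jig below 0.02 m and angle between the x axis of block and the x axis of jig, either way round below 0.06 rad and angle between block's own z axis and vertical below 0.05 rad and value of joint gate below 0.05 rad and linear speed of block below 0.01 m/s); the robot touches nothing.
It fails at once if the wire guard is knocked (more than 15 N) (contact force between guard and anything else above 15 N).
It fails at once if another thing on the bench is disturbed (moved more than 30 mm) (distance of any of short_block, plain_bar, arbor, collar, brush, file, case from where it was at the start of the episode above 0.03 m).
It also fails if it takes over 64 s, if anything falls off the work surface, if the arm or the gripper's body presses on something with over 40 N, if the wrist force passes 120 N, or if a joint passes its speed limit or range.

## Working session

There is one attempt and no reset: what is moved stays moved. The work goes in short steps, Python scripts to look and compute and a tool call to move; the robot and the scene stay as the last step left them, time stands still between calls to the robot, and variables do not carry over. Pictures are saved under pics/ and viewed, about 8 in all and at most 12, crops included, and the job is handed in when it is done.

Besides the shell and the picture viewer there is one more tool, called after "Emit:" as name(argument=value, ...), one argument or row to a line, values as JSON. drive_tool: Moves the arm, as the interface text tells. Its arguments: {"type":"object","properties":{"moves":{"type":"string"},"force":{"type":"number"}},"required":["moves"]}

```bash
ls; mkdir -p pics; python3 - <<'E'
from bench import telemetry, read_camera, ctrl
import cv2, numpy as np, pickle
s=telemetry.read_state(); print(s); print(ctrl.finger_overhang)
for n in("top","side"):
    c=read_camera(n); cv2.imwrite(f"pics/{n}0.png",c["image"]); pickle.dump(c,open(f"pics/{n}0.pkl","wb"))
    print(n,c["fov_y"],c["cx"],c["cy"],np.round(c["R"],3).tolist(),np.round(c["t"],3), "pos",-c["R"].T@c["t"])
E
```

```text
pics
{'time': 0.0, 'joints': array([-1.25061108e+00,  4.91573893e-01,  1.55945617e+00, -4.67235425e-05,
        1.09169042e+00, -1.05599042e-01]), 'qvel': array([-6.11703714e-05,  3.19413132e-04, -4.07987173e-04,  3.23272935e-04,
        2.00651053e-04, -1.42499022e-03]), 'joint_torque': array([-1.87347227e-04, -6.12643862e+01, -2.58184665e+01,  6.91700843e-02,
        4.83199989e-02, -1.05019483e-04]), 'tool_pos': array([ 0.25808327, -0.56896588,  0.22205052]), 'ee_rot': array([-1.6396701 ,  1.56966774,  1.92772841]), 'ft_force': array([ 0.06931188, -0.90318389, -0.23734544]), 'wrist_torque': array([0.04073872, 0.03522093, 0.03096663]), 'gripper_width': 0.09499687579277874}
0.008
top 46.37036653147287 318.2105175144141 202.29001145962675 [[-0.004, -1.0, 0.01], [-0.988, 0.003, -0.156], [0.155, -0.011, -0.988]] [-0.04   0.553  1.841] pos [ 0.25934689 -0.02191008  1.90511686]
side 48.5485110838041 315.9046182236849 198.8953757064811 [[-0.984, -0.18, -0.002], [-0.129, 0.715, -0.687], [0.125, -0.676, -0.726]] [0.537 0.169 1.374] pos [0.37847013 0.90451533 1.11522036]
```

View pics/top0.png

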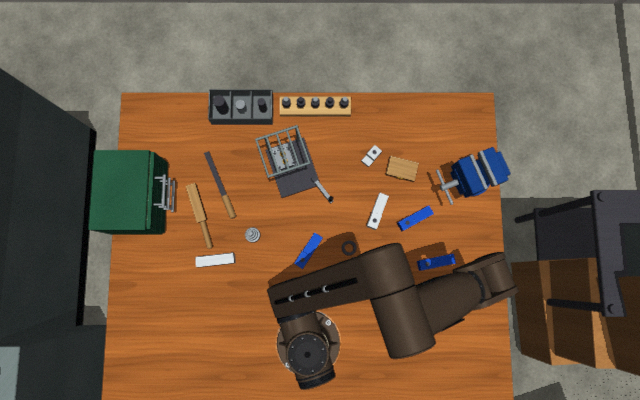

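View pics/side0.png

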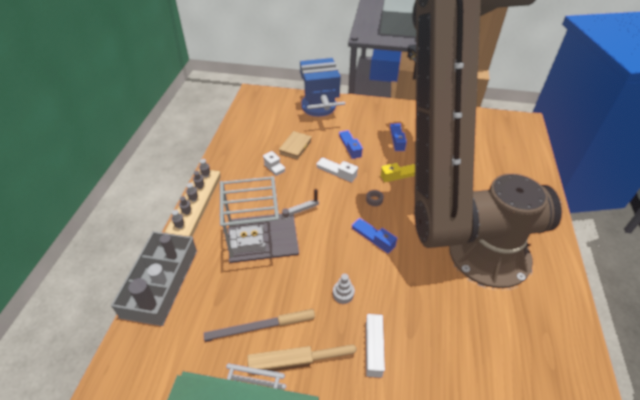

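```bash
cat > h.py <<'E'
import numpy as np, cv2, pickle
def load(n): return pickle.load(open(f"pics/{n}.pkl","rb"))
def f(c): return 200/np.tan(np.radians(c["fov_y"]/2))
def ray(c,u,v):
    d=c["R"].T@np.array([(u-c["cx"])/f(c),(v-c["cy"])/f(c),1.]); return -c["R"].T@c["t"],d/np.linalg.norm(d)
def plane(c,u,v,z):
    o,d=ray(c,u,v); return o+d*(z-o[2])/d[2]
def proj(c,X):
    p=np.asarray(X)@c["R"].T+c["t"]; return np.stack([c["cx"]+f(c)*p[...,0]/p[...,2],c["cy"]+f(c)*p[...,1]/p[...,2]],-1)
def two(c1,p1,c2,p2):
    o1,d1=ray(c1,*p1);o2,d2=ray(c2,*p2)
    s=np.linalg.lstsq(np.stack([d1,-d2],1),o2-o1,rcond=None)[0]
    a,b=o1+s[0]*d1,o2+s[1]*d2; return (a+b)/2,np.linalg.norm(a-b)
E
python3 - <<'E'
from h import *
t=cv2.imread("pics/top0.png");s=cv2.imread("pics/side0.png")
a=cv2.resize(t[115:235,245:405],None,fx=5,fy=5,interpolation=cv2.INTER_CUBIC)
b=cv2.resize(s[150:270,210:370],None,fx=5,fy=5,interpolation=cv2.INTER_CUBIC)
cv2.imwrite("pics/c1.png",a);cv2.imwrite("pics/c2.png",b)
E
```

```text
(no output)
```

View pics/c1.png

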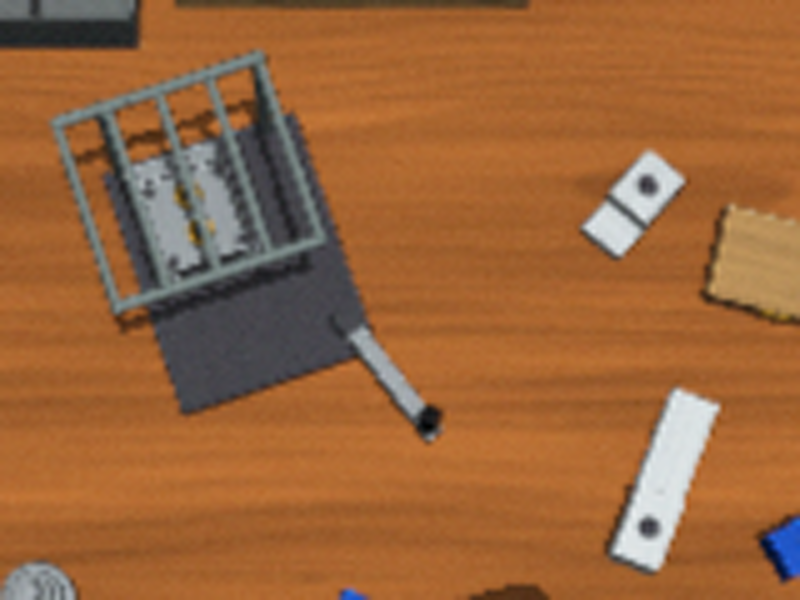

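View pics/c2.png

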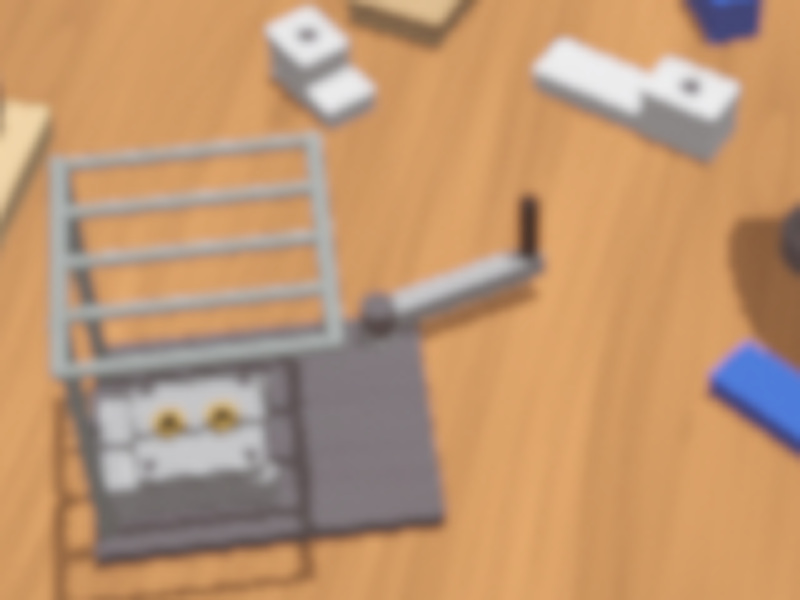

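The crops settle which part is the block. There are three silver candidates in the top view:
- **Piece at (377,211):** it has a dotted tall head at (375,220) and a long flat tongue. In the side view it is at (338,169). This fits the description of the block.
- **Piece at (372,155):** it has a short tongue, so it is short_block.
- **Piece at (214,260):** it has no step or dot, so it is plain_bar.

The jig opens toward the robot. The gate handle is at top (330,199) and side (315,197).

```bash
python3 - <<'E'
from h import *
T,S=load("top0"),load("side0")
def comp(mask,p,r):
    n,l,st,ce=cv2.connectedComponentsWithStats(mask.astype(np.uint8))
    d=np.hypot(*(ce-np.array(p)).T); d[0]=1e9; i=d.argmin(); return l==i,ce[i],st[i]
# block mask
for nm,C,p,dot in(("top",T,(377,211),(375,220)),("side",S,(338,168),(348,167))):
    hsv=cv2.cvtColor(C["image"],cv2.COLOR_BGR2HSV)
    w=(hsv[...,1]<60)&(hsv[...,2]>120)
    m,ce,st=comp(w,p,0); print(nm,"block comp",ce,st)
    g=cv2.cvtColor(C["image"],cv2.COLOR_BGR2GRAY)
    u,v=dot; win=g[v-5:v+6,u-5:u+6].astype(float); wt=np.clip(150-win,0,None); yy,xx=np.mgrid[v-5:v+6,u-5:u+6]
    dc=(np.array([(xx*wt).sum(),(yy*wt).sum()])/wt.sum()); print("dot",dc, plane(C,*dc,.045))
    if nm=="top":
        dt=dc; cs=cv2.findContours(m.astype(np.uint8),cv2.RETR_EXTERNAL,cv2.CHAIN_APPROX_NONE)[0][0][:,0]
        for z in(.02,.045):
            W=np.array([plane(C,*q,z)[:2] for q in cs],np.float32)
            r=cv2.minAreaRect(W); print("z",z,r); print(cv2.boxPoints(r))
    else: ds=dc
print("dot tri",two(T,dt,S,ds))
hsv=cv2.cvtColor(T["image"],cv2.COLOR_BGR2HSV)
d=(hsv[...,1]<75)&(hsv[...,2]<110); d[:130]=0;d[205:]=0;d[:,:245]=0;d[:,325:]=0
n,l,st,ce=cv2.connectedComponentsWithStats(d.astype(np.uint8)); print(st[st[:,4]>30])
m=np.isin(l,[i for i in range(1,n) if st[i,4]>30]); cs=np.argwhere(m)[:,::-1]
W=np.array([plane(T,*q,.015)[:2] for q in cs],np.float32); h=cv2.convexHull(W); r=cv2.minAreaRect(h); print("plate",r);print(cv2.boxPoints(r))
for nm,pt in dict(handle=((330.6,197.8),(315.6,189.8)),gA=((268.3,177),(222,223.5)),gB=((309,163),(277.5,217)),bush1=((282.2,153.8),(243.8,234.4)),bush2=((284,161),(254.4,233.4)),gC=((256.5,139.5),(222,182.5)),gD=((297,126.5),(273,177.8))).items(): print(nm,two(T,pt[0],S,pt[1]))
v=cv2.resize(m[115:235,245:405].astype(np.uint8)*255,None,fx=3,fy=3);cv2.imwrite("pics/m.png",v)
E
```

```text
top block comp [377.51117318 210.31005587] [367 193  22  36 358]
dot [375.4733777  220.52079867] [ 0.47738221 -0.27154007  0.045     ]
z 0.02 ((0.5221390724182129, -0.28394192457199097), (0.043068885803222656, 0.14657627046108246), 69.61616516113281)
[[ 0.4459396  -0.27860105]
 [ 0.58333737 -0.3296547 ]
 [ 0.59833854 -0.2892828 ]
 [ 0.46094078 -0.23822916]]
z 0.045 ((0.5186539888381958, -0.2804669141769409), (0.042497701942920685, 0.14463241398334503), 69.61619567871094)
[[ 0.44346505 -0.27519694]
 [ 0.5790407  -0.3255734 ]
 [ 0.5938429  -0.2857369 ]
 [ 0.45826727 -0.23536041]]
side block comp [338.53222836 168.52854512] [317 158  41  24 543]
dot [343.4 172. ] [ 0.49095018 -0.23664424  0.045     ]
dot tri (array([ 0.48846259, -0.27690873,  0.00639068]), np.float64(0.01302146307977776))
[[     0      0    640    400 254442]
 [   292    130     16     35    247]
 [   262    138     16     36    129]
 [   274    138     46     59    993]
 [   287    142     11     26     94]
 [   279    156      9     15     36]]
plate ((0.7241823077201843, 0.06936277449131012), (0.27576959133148193, 0.16914965212345123), 17.80855369567871)
[[ 0.5670383   0.10771476]
 [ 0.6187706  -0.05332988]
 [ 0.8813263   0.03101079]
 [ 0.829594    0.19205543]]
handle (array([ 0.56337106, -0.09055792,  0.08840901]), np.float64(0.0005953260940800959))
gA (array([0.70213346, 0.16595011, 0.17681878]), np.float64(0.14790282058955753))
gB (array([ 0.69563996, -0.00576053,  0.03158747]), np.float64(0.04348666681547369))
bush1 (array([0.75145163, 0.10395778, 0.05425137]), np.float64(0.0005733203476390256))
bush2 (array([0.7202394 , 0.09621215, 0.05669576]), np.float64(0.0003204808095060085))
gC (array([0.73731939, 0.17557433, 0.34487097]), np.float64(0.024162300725797933))
gD (array([0.7264282 , 0.03573695, 0.26615364]), np.float64(0.1343969466579266))
```

```bash
cat > fit.py <<'E'
from h import *
def kab(L,W):
    L,W=np.array(L),np.array(W); a,b=L-L.mean(0),W-W.mean(0)
    th=np.arctan2((a[:,0]*b[:,1]-a[:,1]*b[:,0]).sum(),(a*b).sum()); R=np.array([[np.cos(th),-np.sin(th)],[np.sin(th),np.cos(th)]])
    o=W.mean(0)-R@L.mean(0); return o,th,(W-o-L@R.T)*1000
def fit(name,items):   # items: (cam, crop offset, scale, [(u,v),(lx,ly),z])
    A=[]
    for C,off,k,pts in items:
        L=[p[1] for p in pts]; W=[plane(C,*((np.array(p[0])+.5)/k-.5+off),p[2])[:2] for p in pts]
        A.append((L,W)); o,th,r=kab(L,W); print(name,"cam",o.round(4),round(th,4),"res mm",r.round(1).tolist())
    o,th,r=kab(sum([a[0] for a in A],[]),sum([a[1] for a in A],[])); print(name,"ALL",o.round(4),round(th,4),np.abs(r).max()); return o,th
E
python3 - <<'E'
from fit import *
T,S=load("top0"),load("side0"); ot,os=np.array([245,115]),np.array([210,150])
fit("guard",[(T,ot,5,[((119,309),(-45,80),.205),((322,241),(-45,-80),.205),((261,57),(104,-80),.205),((57,122),(104,80),.205)]),
 (S,os,5,[((335,338),(-45,80),.205),((315,140),(-45,-80),.205),((60,162),(104,-80),.205),((62,366),(104,80),.205)])] if 0 else
 [(C,o,5,[(p,(l[0]/1e3,l[1]/1e3),.205) for p,l in q]) for C,o,q in((T,ot,[((119,309),(-45,80)),((322,241),(-45,-80)),((261,57),(104,-80)),((57,122),(104,80))]),
 (S,os,[((335,338),(-45,80)),((315,140),(-45,-80)),((60,162),(104,-80)),((62,366),(104,80))]))])
fit("plate",[(T,ot,5,[((185,411),(-.102,.062),.015),((104,178),(.112,.062),.015),((295,115),(.112,-.108),.015),((368,350),(-.102,-.108),.015)]),
 (S,os,5,[((441,520),(-.102,.062),.015),((98,555),(.112,.062),.015)])])
fit("block",[(T,ot,5,[((679,388),(.075,.02),.02),((720,407),(.075,-.02),.02),((610,552),(-.075,.02),.045),((657,573),(-.075,-.02),.045),((649,527),(-.045,0),.045)]),
 (S,os,5,[((533,70),(.075,.02),.02),((566,38),(.075,-.02),.02),((640,92),(-.015,.02),.045),((668,58),(-.015,-.02),.045),((738,92),(-.075,-.02),.045),((710,130),(-.075,.02),.045),((691,87),(-.045,0),.045)])])
for z in(.09,): print("handle",plane(T,330.6,197.8,z),plane(S,315.6,189.8,z))
for c,p in((T,((192,193),(197,233))),(S,((169,421),(222,414)))):
    print("bush",[plane(c,*((np.array(q)+.5)/5-.5+(ot if c is T else os)),.056).round(4).tolist() for q in p])
E
```

```text
guard cam [0.6942 0.0831] 0.3211 res mm [[-1.5, -0.5], [-0.4, 0.4], [1.0, -0.7], [0.9, 0.8]]
guard cam [0.6952 0.0829] 0.3172 res mm [[0.7, -0.8], [-0.4, 2.2], [0.8, 0.3], [-1.1, -1.7]]
guard ALL [0.6947 0.083 ] 0.3192 2.158038385298225
plate cam [0.6928 0.0851] 0.3188 res mm [[3.5, -4.3], [-2.6, -2.4], [-1.8, -0.1], [0.8, 6.8]]
plate cam [0.6942 0.0879] 0.3044 res mm [[2.8, 0.9], [-2.8, -0.9]]
plate ALL [0.6935 0.0861] 0.3123 6.081866255594377
block cam [ 0.5202 -0.2846] -0.4122 res mm [[0.3, -1.6], [0.4, 1.7], [-0.1, 0.7], [-1.1, 0.0], [0.5, -0.8]]
block cam [ 0.5207 -0.2789] -0.4292 res mm [[0.9, 1.6], [-0.3, -1.3], [-1.3, 0.9], [0.7, -2.1], [1.3, -0.0], [-0.6, 6.0], [-0.7, -5.0]]
block ALL [ 0.5205 -0.2812] -0.4214 8.818923642710585
handle [ 0.56280331 -0.09050011  0.09      ] [ 0.56338651 -0.0890593   0.09      ]
bush [[0.7532, 0.1006, 0.056], [0.7197, 0.0963, 0.056]]
bush [[0.753, 0.1032, 0.056], [0.7226, 0.0921, 0.056]]
```

```bash
cat > plan.py <<'E'
from h import *
from scipy.spatial.transform import Rotation as R, Slerp
from bench import telemetry
JO,JY=np.array([.6945,.083]),.319
BO,BY=np.array([.5203,-.284]),-.415
def w(o,th,p): c,s=np.cos(th),np.sin(th); return np.array([o[0]+c*p[0]-s*p[1],o[1]+s*p[0]+c*p[1],p[2]])
def rot(yaw,lean,roll): return R.from_euler("xyz",[roll,np.pi/2-lean,yaw])
def tcp(g,r): return np.asarray(g)+.011*r.as_matrix()[:,0]
def show():
    s=telemetry.read_state(); r=R.from_euler("xyz",s["ee_rot"]); print("t",s["time"].__round__(2),"tcp",s["tool_pos"].round(4),"rpy",s["ee_rot"].round(3),"j",s["joints"].round(2),"F",s["ft_force"].round(1),"w",round(s["gripper_width"],4)); return s,r
def rows(P,Q,n):
    "n equal rows from the measured pose to P,Q, shift in tool axes before each turn"
    s,r=show(); p=s["tool_pos"]; rv=(r.inv()*Q).as_rotvec()
    for i in range(n):
        a=r*R.from_rotvec(rv*i/n); d=a.inv().apply((P-p)/n)*1000
        print(*d.round(1),*(rv/n).round(4))
E
python3 - <<'E'
from plan import *
T,S=load("top0"),load("side0")
print("blue1",plane(T,415,218,.03),"yellow",plane(S,398,172,.03),"blue2",plane(S,398,136,.03),plane(T,437,262,.03),"collar",plane(T,348,248,.02))
for roll in(0,np.pi):
    Q=rot(BY,.7,roll); g=w(BO,BY,(-.05,0,.032)); P=tcp(g,Q)-.12*Q.as_matrix()[:,0]
    print("pre",P.round(3)); rows(P,Q,20)
E
```

```text
blue1 [ 0.48888803 -0.43417802  0.03      ] yellow [ 0.30064718 -0.28715205  0.03      ] blue2 [ 0.31177778 -0.49284605  0.03      ] [ 0.31160749 -0.51574871  0.03      ] collar [ 0.36933738 -0.16147814  0.02      ]
pre [ 0.41  -0.236  0.115]
t 0.1 tcp [ 0.2581 -0.569   0.2221] rpy [-1.641  1.57   1.927] j [-1.25  0.49  1.56 -0.    1.09 -0.11] F [ 0.6 -0.3  0.4] w 0.095
5.4 -12.0 -13.8 -0.1093 -0.0179 0.0399
4.6 -10.6 -15.1 -0.1093 -0.0179 0.0399
4.0 -9.1 -16.3 -0.1093 -0.0179 0.0399
3.3 -7.4 -17.3 -0.1093 -0.0179 0.0399
2.8 -5.6 -18.0 -0.1093 -0.0179 0.0399
2.2 -3.7 -18.6 -0.1093 -0.0179 0.0399
1.8 -1.7 -18.9 -0.1093 -0.0179 0.0399
1.4 0.3 -19.0 -0.1093 -0.0179 0.0399
1.1 2.3 -18.9 -0.1093 -0.0179 0.0399
0.9 4.3 -18.6 -0.1093 -0.0179 0.0399
0.8 6.3 -18.0 -0.1093 -0.0179 0.0399
0.8 8.2 -17.2 -0.1093 -0.0179 0.0399
0.9 10.0 -16.2 -0.1093 -0.0179 0.0399
1.0 11.7 -15.1 -0.1093 -0.0179 0.0399
1.2 13.2 -13.7 -0.1093 -0.0179 0.0399
1.6 14.6 -12.2 -0.1093 -0.0179 0.0399
2.0 15.7 -10.6 -0.1093 -0.0179 0.0399
2.4 16.7 -8.9 -0.1093 -0.0179 0.0399
3.0 17.5 -7.1 -0.1093 -0.0179 0.0399
3.6 18.0 -
[... 206 characters left out ...]
 0.0329 0.0147
5.6 -12.7 -13.1 0.0403 0.0329 0.0147
5.8 -13.3 -12.4 0.0403 0.0329 0.0147
6.0 -13.8 -11.7 0.0403 0.0329 0.0147
6.2 -14.4 -10.9 0.0403 0.0329 0.0147
6.3 -14.9 -10.1 0.0403 0.0329 0.0147
6.4 -15.4 -9.3 0.0403 0.0329 0.0147
6.5 -15.8 -8.5 0.0403 0.0329 0.0147
6.5 -16.2 -7.6 0.0403 0.0329 0.0147
6.5 -16.6 -6.7 0.0403 0.0329 0.0147
6.5 -17.0 -5.8 0.0403 0.0329 0.0147
6.4 -17.3 -4.9 0.0403 0.0329 0.0147
6.3 -17.6 -4.0 0.0403 0.0329 0.0147
6.1 -17.8 -3.1 0.0403 0.0329 0.0147
6.0 -18.0 -2.2 0.0403 0.0329 0.0147
5.8 -18.2 -1.3 0.0403 0.0329 0.0147
5.5 -18.3 -0.3 0.0403 0.0329 0.0147
5.2 -18.3 0.6 0.0403 0.0329 0.0147
4.9 -18.4 1.5 0.0403 0.0329 0.0147
4.6 -18.4 2.4 0.0403 0.0329 0.0147
```

Emit:
drive_tool(
  moves="0 -12 -14 .04 .033 .015 -1;0 -12.5 -13.3 .04 .033 .015 -1;0 -13 -12.5 .04 .033 .015 -1;0 -13.5 -11.7 .04 .033 .015 -1;0 -14 -11 .04 .033 .015 -1;0 -14.5 -10 .04 .033 .015 -1;0 -15 -9.3 .04 .033 .015 -1;0 -15.5 -8.5 .04 .033 .015 -1;0 -16 -7.6 .04 .033 .015 -1;0 -16.5 -6.7 .04 .033 .015 -1",
  force=25,
)

```text
time: 1.1
tool_pos: [0.3251, -0.4028, 0.2292]
ee_rot: [2.919, 1.21, -0.203]
ft_force: [0.3, -0.1, 0.4]
gripper_width: 0.0952
```

```bash
python3 - <<'E'
from plan import *
Q=rot(BY,.7,np.pi); g=w(BO,BY,(-.05,0,.032)); P=tcp(g,Q)-.12*Q.as_matrix()[:,0]
rows(P,Q,10)
E
```

```text
t 1.1 tcp [ 0.3251 -0.4028  0.2292] rpy [ 2.919  1.21  -0.203] j [-1.17  0.26  1.98  0.44  0.74  0.07] F [ 0.3 -0.1  0.4] w 0.0952
12.4 -17.5 -4.6 0.0404 0.0325 0.0145
12.3 -17.9 -3.5 0.0404 0.0325 0.0145
12.1 -18.2 -2.4 0.0404 0.0325 0.0145
11.9 -18.4 -1.2 0.0404 0.0325 0.0145
11.7 -18.6 -0.1 0.0404 0.0325 0.0145
11.4 -18.8 1.0 0.0404 0.0325 0.0145
11.0 -18.9 2.1 0.0404 0.0325 0.0145
10.7 -18.9 3.3 0.0404 0.0325 0.0145
10.3 -18.9 4.4 0.0404 0.0325 0.0145
9.9 -18.8 5.5 0.0404 0.0325 0.0145
```

Emit:
drive_tool(
  moves="12 -17.5 -4.6 .04 .0325 .0145 -1;12 -18 -3.5 .04 .0325 .0145 -1;12 -18 -2.4 .04 .0325 .0145 -1;12 -18.4 -1.2 .04 .0325 .0145 -1;12 -18.6 0 .04 .0325 .0145 -1;11.4 -18.8 1 .04 .0325 .0145 -1;11 -19 2 .04 .0325 .0145 -1;10.7 -19 3.3 .04 .0325 .0145 -1;10.3 -19 4.4 .04 .0325 .0145 -1;10 -19 5.5 .04 .0325 .0145 -1",
)

```text
time: 2.1
tool_pos: [0.3993, -0.259, 0.1343]
ee_rot: [3.124, 0.911, -0.35]
ft_force: [0.7, -0.3, 0.7]
gripper_width: 0.0951
```

```bash
python3 - <<'E'
from plan import *
Q=rot(BY,.7,np.pi); g=w(BO,BY,(-.05,0,.032)); P=tcp(g,Q)-.12*Q.as_matrix()[:,0]
rows(P,Q,5)
E
```

```text
t 2.1 tcp [ 0.3993 -0.259   0.1343] rpy [ 3.124  0.911 -0.35 ] j [-0.9   0.37  2.42  2.18  0.4  -1.11] F [ 0.7 -0.3  0.7] w 0.0951
3.3 -5.2 1.9 0.0136 0.0081 0.0082
3.2 -5.2 2.0 0.0136 0.0081 0.0082
3.2 -5.2 2.1 0.0136 0.0081 0.0082
3.1 -5.2 2.2 0.0136 0.0081 0.0082
3.0 -5.2 2.3 0.0136 0.0081 0.0082
```

Emit:
drive_tool(
  moves="3.3 -5.2 1.9 .0136 .008 .008 -1;3.2 -5.2 2 .0136 .008 .008 -1;3.2 -5.2 2.1 .0136 .008 .008 -1;3.1 -5.2 2.2 .0136 .008 .008 -1;3 -5.2 2.3 .0136 .008 .008 -1;0 0 0 0 0 0 -1;0 0 0 0 0 0 -1;0 0 0 0 0 0 -1;0 0 0 0 0 0 -1;0 0 0 0 0 0 -1",
)

```text
time: 3.1
tool_pos: [0.4101, -0.2358, 0.1157]
ee_rot: [-3.139, 0.872, -0.411]
ft_force: [-0.0, -0.3, 0.2]
gripper_width: 0.0952
```

```bash
python3 - <<'E'
from plan import *
from bench import read_camera
Q=rot(BY,.7,np.pi); g=w(BO,BY,(-.05,0,.032))
rows(tcp(g,Q)-.12*Q.as_matrix()[:,0],Q,1)
rows(tcp(g,Q),Q,10)
v=[]
for n,(u,q) in dict(top=(377,211),side=(345,165)).items():
    c=read_camera(n); pickle.dump(c,open(f"pics/{n}1.pkl","wb")); v.append(cv2.resize(c["image"][q-38:q+38,u-50:u+50],None,fx=4,fy=4,interpolation=cv2.INTER_CUBIC))
cv2.imwrite("pics/p1.png",np.hstack(v))
E
```

```text
t 3.1 tcp [ 0.4101 -0.2358  0.1157] rpy [-3.139  0.872 -0.411] j [-0.8   0.44  2.48  2.61  0.5  -1.39] F [-0.  -0.3  0.2] w 0.0952
0.3 -0.3 0.2 0.0006 0.0007 0.0023
t 3.1 tcp [ 0.4101 -0.2358  0.1157] rpy [-3.139  0.872 -0.411] j [-0.8   0.44  2.48  2.61  0.5  -1.39] F [-0.  -0.3  0.2] w 0.0952
12.0 -0.0 0.0 0.0001 0.0001 0.0002
12.0 -0.0 0.0 0.0001 0.0001 0.0002
12.0 -0.0 0.0 0.0001 0.0001 0.0002
12.0 -0.0 0.0 0.0001 0.0001 0.0002
12.0 -0.0 0.0 0.0001 0.0001 0.0002
12.0 -0.0 0.0 0.0001 0.0001 0.0002
12.0 -0.0 0.0 0.0001 0.0001 0.0002
12.0 -0.0 0.0 0.0001 0.0001 0.0002
12.0 -0.0 0.0 0.0001 0.0001 0.0002
12.0 -0.0 0.0 0.0001 0.0001 0.0002
```

View pics/p1.png

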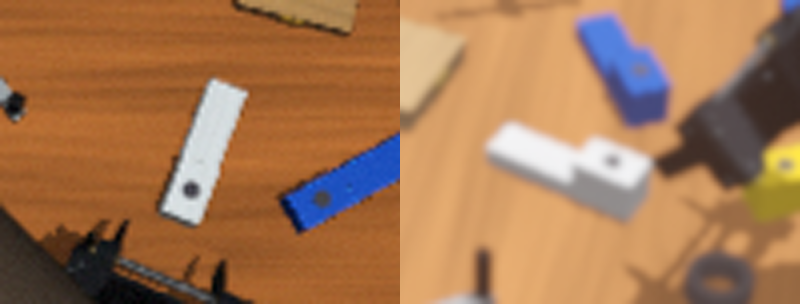

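The picture shows the open fingers behind the head, straddling the block's axis: tips at about top crop (120,235) and (220,270), head dot at (190,190). Blue and yellow are clear of the path, so I'm advancing.

Emit:
drive_tool(
  moves="15 0 0 0 0 0 -1;15 0 0 0 0 0 -1;15 0 0 0 0 0 -1;15 0 0 0 0 0 -1;15 0 0 0 0 0 -1;15 0 0 0 0 0 -1;12 0 0 0 0 0 -1;10 0 0 0 0 0 -1;8 0 0 0 0 0 -1;0 0 0 0 0 0 -1",
)

```text
time: 4.2
tool_pos: [0.4812, -0.2665, 0.023]
ee_rot: [-3.139, 0.872, -0.411]
ft_force: [0.1, -0.1, 0.3]
gripper_width: 0.095
```

Emit:
drive_tool(
  moves="0 0 0 0 0 0 -1;0 0 0 0 0 0 .5;0 0 0 0 0 0 1;0 0 0 0 0 0 1;0 0 0 0 0 0 1;0 0 0 0 0 0 1;0 0 0 0 0 0 1;0 0 0 0 0 0 1;0 0 0 0 0 0 1;0 0 0 0 0 0 1",
  force=30,
)

```text
time: 5.2
tool_pos: [0.4809, -0.2664, 0.0236]
ee_rot: [-3.139, 0.872, -0.411]
ft_force: [-0.1, -0.4, -0.2]
gripper_width: 0.0403
```

```bash
python3 - <<'E'
from plan import *
s,r=show(); print("grasp pt",s["tool_pos"]-.011*r.as_matrix()[:,0])
# lift straight up 130 mm in tool axes
print(r.inv().apply([0,0,130]))
E
```

```text
t 5.2 tcp [ 0.4809 -0.2664  0.0236] rpy [-3.139  0.872 -0.411] j [-0.72  0.72  2.35  2.8   0.62 -1.53] F [-0.1 -0.4 -0.2] w 0.0403
grasp pt [ 0.47438661 -0.26353168  0.03200609]
[-99.53328709  -0.19810324 -83.62467051]
```

Emit:
drive_tool(
  moves="-4 0 -3.4 0 0 0 1;-10 0 -8.4 0 0 0 1;-12 0 -10 0 0 0 1;-12 0 -10 0 0 0 1;-12 0 -10 0 0 0 1;-12 0 -10 0 0 0 1;-12 0 -10 0 0 0 1;-12 0 -10 0 0 0 1;-8 0 -6.7 0 0 0 1;-5 0 -4.2 0 0 0 1",
)

```text
time: 6.2
tool_pos: [0.4798, -0.2662, 0.1532]
ee_rot: [-3.141, 0.873, -0.412]
ft_force: [0.6, 0.2, -5.0]
gripper_width: 0.0398
```

```bash
python3 - <<'E'
from plan import *
Q=rot(JY,.7,np.pi)
# block tip at jig x=-65, underside z .13: grasp point is at block (-.05,0,.032)
g=w(JO,JY,(-.065-.075-.05,0,.162)); P=tcp(g,Q); print(P.round(3)); rows(P,Q,20)
E
```

```text
[0.521 0.026 0.154]
t 6.2 tcp [ 0.4798 -0.2662  0.1532] rpy [-3.141  0.873 -0.412] j [-0.72  0.39  2.27  2.34  0.28 -1.02] F [ 0.6  0.2 -5. ] w 0.0398
-2.6 -14.2 3.0 -0.028 0.0001 -0.0235
-2.2 -14.3 2.6 -0.028 0.0001 -0.0235
-1.9 -14.4 2.2 -0.028 0.0001 -0.0235
-1.6 -14.5 1.8 -0.028 0.0001 -0.0235
-1.2 -14.6 1.4 -0.028 0.0001 -0.0235
-0.9 -14.7 1.0 -0.028 0.0001 -0.0235
-0.5 -14.7 0.6 -0.028 0.0001 -0.0235
-0.2 -14.7 0.2 -0.028 0.0001 -0.0235
0.2 -14.7 -0.2 -0.028 0.0001 -0.0235
0.5 -14.7 -0.6 -0.028 0.0001 -0.0235
0.9 -14.7 -1.0 -0.028 0.0001 -0.0235
1.2 -14.6 -1.5 -0.028 0.0001 -0.0235
1.6 -14.5 -1.9 -0.028 0.0001 -0.0235
1.9 -14.4 -2.3 -0.028 0.0001 -0.0235
2.2 -14.3 -2.7 -0.028 0.0001 -0.0235
2.6 -14.2 -3.1 -0.028 0.0001 -0.0235
2.9 -14.0 -3.5 -0.028 0.0001 -0.0235
3.2 -13.8 -3.9 -0.028 0.0001 -0.0235
3.6 -13.7 -4.2 -0.028 0.0001 -0.0235
3.9 -13.4 -4.6 -0.028 0.0001 -0.0235
```

Emit:
drive_tool(
  moves="-2.6 -14.2 3 -.028 0 -.0235 1;-2.2 -14.3 2.6 -.028 0 -.0235 1;-1.9 -14.4 2.2 -.028 0 -.0235 1;-1.6 -14.5 1.8 -.028 0 -.0235 1;-1.2 -14.6 1.4 -.028 0 -.0235 1;-.9 -14.7 1 -.028 0 -.0235 1;-.5 -14.7 .6 -.028 0 -.0235 1;-.2 -14.7 .2 -.028 0 -.0235 1;.2 -14.7 -.2 -.028 0 -.0235 1;.5 -14.7 -.6 -.028 0 -.0235 1",
)

```text
time: 7.2
tool_pos: [0.5011, -0.1194, 0.1531]
ee_rot: [-3.14, 0.871, -0.043]
ft_force: [1.1, 0.1, -5.4]
gripper_width: 0.0393
```

Emit:
drive_tool(
  moves=".9 -14.7 -1 -.028 0 -.0235 1;1.2 -14.6 -1.5 -.028 0 -.0235 1;1.6 -14.5 -1.9 -.028 0 -.0235 1;1.9 -14.4 -2.3 -.028 0 -.0235 1;2.2 -14.3 -2.7 -.028 0 -.0235 1;2.6 -14.2 -3.1 -.028 0 -.0235 1;2.9 -14 -3.5 -.028 0 -.0235 1;3.2 -13.8 -3.9 -.028 0 -.0235 1;3.6 -13.7 -4.2 -.028 0 -.0235 1;3.9 -13.4 -4.6 -.028 0 -.0235 1",
)

```text
time: 8.2
tool_pos: [0.5218, 0.0264, 0.1533]
ee_rot: [-3.14, 0.871, 0.322]
ft_force: [0.1, 0.2, -4.7]
gripper_width: 0.0401
```

```bash
python3 - <<'E'
from plan import *
from bench import read_camera
Q=rot(JY,.7,np.pi)
s,r=show()
g=s["tool_pos"]-.011*r.as_matrix()[:,0]; print("grasp",g)
rows(tcp(w(JO,JY,(-.19,0,.162)),Q),Q,1)
v=[]
yaw=s["ee_rot"][2]
for n in("top","side"):
    c=read_camera(n); pickle.dump(c,open(f"pics/{n}2.pkl","wb"))
    u,q=proj(c,w(g,yaw,(.085,0,.15))).astype(int); print(n,"crop origin",u-50,q-50, "pred tip",proj(c,w(g,yaw,(.125,0,g[2]-.032))))
    v.append(cv2.resize(c["image"][q-50:q+50,u-50:u+50],None,fx=4,fy=4,interpolation=cv2.INTER_CUBIC))
cv2.imwrite("pics/p2.png",np.hstack(v))
E
```

```text
t 8.2 tcp [0.5218 0.0264 0.1533] rpy [-3.14   0.871  0.322] j [-0.26  0.37  2.31  1.96  0.39 -0.89] F [ 0.1  0.2 -4.7] w 0.0401
grasp [0.51512431 0.02412044 0.1617397 ]
t 8.2 tcp [0.5218 0.0264 0.1533] rpy [-3.14   0.871  0.322] j [-0.26  0.37  2.31  1.96  0.39 -0.89] F [ 0.1  0.2 -4.7] w 0.0401
-1.0 0.4 0.8 0.0013 0.0002 0.002
top crop origin 244 136 pred tip [291.06927192 178.18881395]
side crop origin 246 157 pred tip [282.98659369 213.49184475]
```

View pics/p2.png

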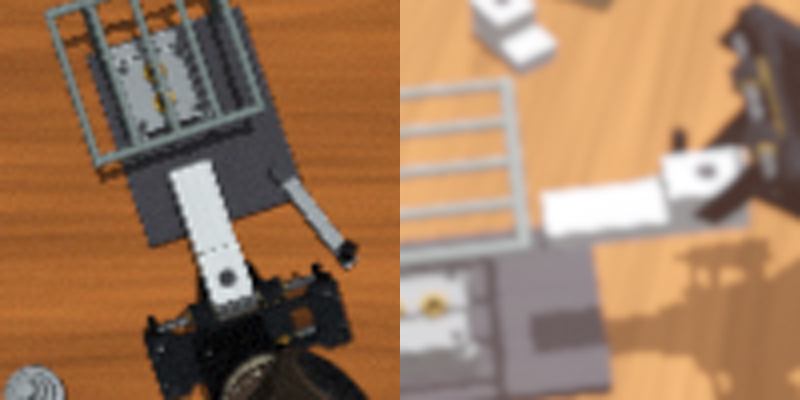

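```bash
python3 - <<'E'
from fit import *
from plan import JO,JY
T,S=load("top2"),load("side2")
o,th=fit("held",[(T,np.array([244,136]),4,[((170,172),(.075,.02),.15),((211,160),(.075,-.02),.15),((228,277),(-.045,0),.175)]),
 (S,np.array([246,157]),4,[((145,234),(.075,.02),.15),((143,193),(.075,-.02),.15),((307,171),(-.045,0),.175)])])
k=lambda p,of:(np.array(p)+.5)/4-.5+of
for nm,a,b in(("tipL",(170,172),(145,234)),("tipR",(211,160),(143,193)),("dot",(228,277),(307,171))):
    print(nm,two(T,k(a,[244,136]),S,k(b,[246,157])))
c,s=np.cos(JY),np.sin(JY)
tip=o+.075*np.array([np.cos(th),np.sin(th)])
for p in(o,tip): d=p-JO; print("jig frame",c*d[0]+s*d[1],-s*d[0]+c*d[1])
# jig y in same crop
fit("guard",[(T,np.array([244,136]),4,[((98,164),(-.045,.08),.205),((262,109),(-.045,-.08),.205),((50,14),(.104,.08),.205)])])
print("bush",[plane(T,*k(p,[244,136]),.056) for p in((151,72),(157,103))],plane(S,*k((33,305),[246,157]),.056))
E
```

```text
held cam [0.5631 0.0389] 0.316 res mm [[-0.4, 0.4], [-1.2, -0.8], [1.7, 0.4]]
held cam [0.5645 0.0435] 0.3308 res mm [[1.3, 0.9], [-0.9, -0.3], [-0.3, -0.6]]
held ALL [0.5638 0.0412] 0.3235 3.6881088224390846
tipL (array([0.63055076, 0.08213744, 0.14322764]), np.float64(0.0026806970040855224))
tipR (array([0.64185083, 0.04272219, 0.14318443]), np.float64(0.0018749837119424754))
dot (array([0.52228383, 0.02535533, 0.17180383]), np.float64(0.00047118678211975))
jig frame -0.13721073410893414 0.0013131628486558744
jig frame -0.06221148503064134 0.001648778241909933
guard cam [0.6933 0.0833] 0.3196 res mm [[-1.5, 0.1], [0.3, -0.3], [1.2, 0.2]]
guard ALL [0.6933 0.0833] 0.3196 1.4915627268700522
bush [array([0.75143137, 0.10716763, 0.056     ]), array([0.71902279, 0.10082821, 0.056     ])] [0.72244635 0.0939873  0.056     ]
```

The top view shows the block held straight in line with the guide. The tongue end is at crop (170,172)–(211,160), the dot at (228,277), and the guard's front bar is ahead of the tip. In the jig frame the tip is at about x = -62 mm, y = +1.5 mm. I'm lowering it.

Emit:
drive_tool(
  moves="9 0 7.6 0 0 0 1;9 0 7.6 0 0 0 1;9 0 7.6 0 0 0 1;9 0 7.6 0 0 0 1;9 0 7.6 0 0 0 1;9 0 7.6 0 0 0 1;9 0 7.6 0 0 0 1;9 0 7.6 0 0 0 1;8 0 6.7 0 0 0 1;0 0 0 0 0 0 1",
)

```text
time: 9.3
tool_pos: [0.5214, 0.0249, 0.0474]
ee_rot: [-3.139, 0.873, 0.319]
ft_force: [0.5, -0.7, -4.9]
gripper_width: 0.0396
```

```bash
python3 - <<'E'
from plan import *
s,r=show(); g=s["tool_pos"]-.011*r.as_matrix()[:,0]; print("underside z",g[2]-.032)
Q=rot(JY,.7,np.pi)
print("err rotvec",(r.inv()*Q).as_rotvec())
d=g[:2]-JO; c,q=np.cos(JY),np.sin(JY); print("grasp jig",c*d[0]+q*d[1],-q*d[0]+c*d[1])
print("forward 10mm:",r.inv().apply([10*c,10*q,0]),"down 1mm",r.inv().apply([0,0,-1]),"left 1",r.inv().apply([-q,c,0]))
E
```

```text
t 9.3 tcp [0.5214 0.0249 0.0474] rpy [-3.139  0.873  0.319] j [-0.26  0.65  2.39  2.48  0.61 -1.47] F [ 0.5 -0.7 -4.9] w 0.0396
underside z 0.023847094484084543
err rotvec [-0.00217627  0.00225734  0.0002505 ]
grasp jig -0.18963220556299845 -0.0008916144987906188
forward 10mm: [ 6.42489725 -0.01504919 -7.66292822] down 1mm [0.76629426 0.00159189 0.6424878 ] left 1 [ 2.52959721e-04 -9.99997601e-01  2.17598228e-03]
```

Emit:
drive_tool(
  moves="3.5 0 -4.2 0 0 0 1;3.9 0 -4 0 0 0 1;3.9 0 -4 0 0 0 1;3.9 0 -4 0 0 0 1;3.9 0 -4 0 0 0 1;3.9 0 -4 0 0 0 1;3.9 0 -4 0 0 0 1;3.9 0 -4 0 0 0 1;3.9 0 -4 0 0 0 1;3.5 0 -4 0 0 0 1",
)

```text
time: 10.3
tool_pos: [0.5745, 0.0426, 0.0452]
ee_rot: [-3.14, 0.871, 0.319]
ft_force: [0.4, -0.6, -5.3]
gripper_width: 0.0398
```

```bash
cat > st.py <<'E'
from plan import *
s,r=show(); g=s["tool_pos"]-.011*r.as_matrix()[:,0]; print("underside z",g[2]-.032)
d=g[:2]-JO; c,q=np.cos(JY),np.sin(JY); print("grasp jig",c*d[0]+q*d[1],-q*d[0]+c*d[1],"F jig",c*s["ft_force"][0]+q*s["ft_force"][1],-q*s["ft_force"][0]+c*s["ft_force"][1])
E
python3 st.py; python3 - <<'E'
from plan import *
from bench import read_camera
v=[]
for n in("top","side"):
    c=read_camera(n); pickle.dump(c,open(f"pics/{n}3.pkl","wb"))
    u,q=proj(c,w(JO,JY,(-.02,0,.03))).astype(int); print(n,"crop origin",u-50,q-50)
    v.append(cv2.resize(c["image"][q-50:q+50,u-50:u+50],None,fx=4,fy=4,interpolation=cv2.INTER_CUBIC))
cv2.imwrite("pics/p3.png",np.hstack(v))
E
```

```text
t 10.3 tcp [0.5745 0.0426 0.0452] rpy [-3.14   0.871  0.319] j [-0.19  0.67  2.26  2.47  0.52 -1.36] F [ 0.4 -0.6 -5.3] w 0.0398
underside z 0.021628845472882546
grasp jig -0.13366534309429984 -0.0006923708957949845 F jig 0.1649484137585396 -0.7260340225136512
top crop origin 239 123
side crop origin 220 185
```

View pics/p3.png

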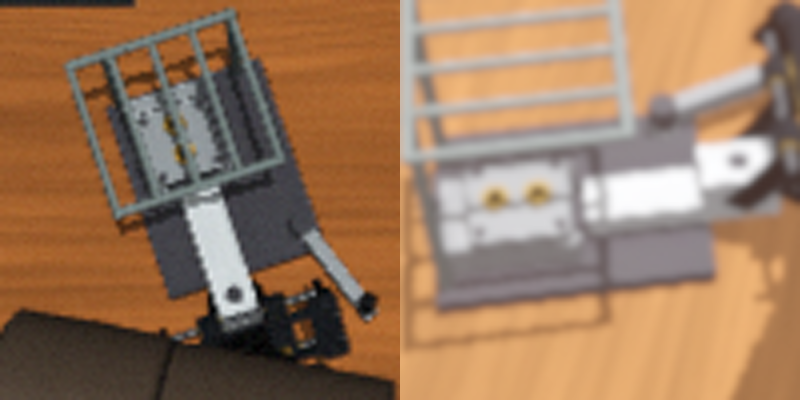

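The tongue end is at the mouth (side crop ~(588,200)), and its centre line runs through the bushings at (495,198) and (538,193) once I allow for height. Sliding in.

Emit:
drive_tool(
  moves="3.8 0 -3 0 0 0 1;3.2 0 -3.8 0 0 0 1;3.2 0 -3.8 0 0 0 1;3.2 0 -3.8 0 0 0 1;3.2 0 -3.8 0 0 0 1;3.2 0 -3.8 0 0 0 1;3.2 0 -3.8 0 0 0 1;3.2 0 -3.8 0 0 0 1;0 0 0 0 0 0 1;0 0 0 0 0 0 1",
)

```text
time: 11.4
tool_pos: [0.6117, 0.055, 0.0444]
ee_rot: [-3.141, 0.871, 0.319]
ft_force: [-0.6, 1.1, -5.9]
gripper_width: 0.0398
```

```bash
python3 st.py
```

```text
t 11.4 tcp [0.6117 0.055  0.0444] rpy [-3.141  0.871  0.319] j [-0.14  0.68  2.17  2.43  0.46 -1.28] F [-0.6  1.1 -5.9] w 0.0398
underside z 0.02078390335961472
grasp jig -0.09445621100896012 -0.0006152560842210206 F jig -0.21036996347028186 1.2640096625610902
```

Emit:
drive_tool(
  moves="3.9 0 -3.1 0 0 0 1;3.9 0 -3.2 0 0 0 1;3.2 0 -3.8 0 0 0 1;3.2 0 -3.8 0 0 0 1;3.2 0 -3.8 0 0 0 1;3.2 0 -3.8 0 0 0 1;3.2 0 -3.8 0 0 0 1;3.2 0 -3.8 0 0 0 1;0 0 0 0 0 0 1;0 0 0 0 0 0 1",
)

```text
time: 12.4
tool_pos: [0.6497, 0.0675, 0.0426]
ee_rot: [-3.141, 0.87, 0.32]
ft_force: [0.2, 4.0, -5.4]
gripper_width: 0.0398
```

```bash
python3 st.py
```

```text
t 12.4 tcp [0.6497 0.0675 0.0426] rpy [-3.141  0.87   0.32 ] j [-0.11  0.7   2.08  2.38  0.4  -1.18] F [ 0.2  4.  -5.4] w 0.0398
underside z 0.019036190939545547
grasp jig -0.05447589940528098 -0.0006702349731340651 F jig 1.4254691680728924 3.7672333276674497
```

Emit:
drive_tool(
  moves="1.3 -.6 -1 0 0 0 1;1.9 0 -1.1 0 0 0 1;1.9 0 -1.1 0 0 0 1;1.9 0 -1.1 0 0 0 1;1.3 0 -1.5 0 0 0 1;1.3 0 -1.5 0 0 0 1;1 0 -1.1 0 0 0 1;.6 0 -.7 0 0 0 1;0 0 0 0 0 0 1;0 0 0 0 0 0 1",
)

```text
time: 13.4
tool_pos: [0.6627, 0.0723, 0.0398]
ee_rot: [-3.141, 0.871, 0.319]
ft_force: [0.4, 0.4, -4.2]
gripper_width: 0.04
```

```bash
python3 st.py
```

```text
t 13.4 tcp [0.6627 0.0723 0.0398] rpy [-3.141  0.871  0.319] j [-0.09  0.72  2.05  2.37  0.38 -1.16] F [ 0.4  0.4 -4.2] w 0.04
underside z 0.016232448006064104
grasp jig -0.040646800426664215 -0.00023210158053427882 F jig 0.4625831929603699 0.2831725692859618
```

Emit:
drive_tool(
  moves="1.2 0 -.2 0 0 0 1;.6 0 -.8 0 0 0 1;.6 0 -.8 0 0 0 1;.6 0 -.8 0 0 0 1;.6 0 -.8 0 0 0 1;0 0 0 0 0 0 1;0 0 0 0 0 0 1;0 0 0 0 0 0 1;0 0 0 0 0 0 1;0 0 0 0 0 0 1",
)

```text
time: 14.4
tool_pos: [0.6641, 0.0728, 0.0388]
ee_rot: [-3.141, 0.876, 0.318]
ft_force: [-28.7, -10.8, 14.9]
gripper_width: 0.0398
```

```bash
python3 st.py
```

```text
t 14.4 tcp [0.6641 0.0728 0.0388] rpy [-3.141  0.876  0.318] j [-0.09  0.72  2.04  2.36  0.37 -1.15] F [-28.7 -10.8  14.9] w 0.0398
underside z 0.015273663745102813
grasp jig -0.03910937481858044 -0.0001256227041784002 F jig -30.645562037968777 -1.218051021317434
```

Emit:
drive_tool(
  moves="-.9 0 .9 0 0 0 1;0 0 0 0 0 0 1;0 0 0 0 0 0 0;0 0 0 0 0 0 -1;0 0 0 0 0 0 -1;0 0 0 0 0 0 -1;0 0 0 0 0 0 -1;-5 0 0 0 0 0 -1;-10 0 0 0 0 0 -1;-15 0 0 0 0 0 -1",
)

```text
time: 15.4
tool_pos: [0.6471, 0.0673, 0.0625]
ee_rot: [-3.14, 0.872, 0.32]
ft_force: [-0.4, 0.6, -0.8]
gripper_width: 0.0942
```

Emit:
drive_tool(
  moves="-18 0 0 0 0 0 -1;-18 0 0 0 0 0 -1;-18 0 0 0 0 0 -1;-18 0 0 0 0 0 -1;-18 0 0 0 0 0 -1;-15 0 0 0 0 0 -1;-5 0 0 0 0 0 -1;0 0 0 0 0 0 -1;0 0 0 0 0 0 -1;0 0 0 0 0 0 -1",
)

```text
time: 16.4
tool_pos: [0.5806, 0.0452, 0.1459]
ee_rot: [-3.14, 0.872, 0.319]
ft_force: [-0.5, 0.3, -0.6]
gripper_width: 0.0952
```

```bash
python3 st.py; python3 - <<'E'
from plan import *
from bench import read_camera
v=[]
for n in("top","side"):
    c=read_camera(n); pickle.dump(c,open(f"pics/{n}4.pkl","wb"))
    u,q=proj(c,w(JO,JY,(-.05,-.02,.03))).astype(int); print(n,"crop origin",u-50,q-50)
    v.append(cv2.resize(c["image"][q-50:q+50,u-50:u+50],None,fx=4,fy=4,interpolation=cv2.INTER_CUBIC))
    print("pred home dot",(proj(c,w(JO,JY,(-.035,0,.06)))-[u-50,q-50])*4, "head rear corners",[((proj(c,w(JO,JY,(-.065,y,.06)))-[u-50,q-50])*4).round().tolist() for y in(.02,-.02)])
cv2.imwrite("pics/p4.png",np.hstack(v))
E
```

```text
t 16.4 tcp [0.5806 0.0452 0.1459] rpy [-3.14   0.872  0.319] j [-0.18  0.44  2.19  1.94  0.34 -0.78] F [-0.5  0.3 -0.6] w 0.0952
underside z 0.12227006928341877
grasp jig -0.12708155636746593 -0.00016661329406037623 F jig -0.3608217002409272 0.4831945698782217
top crop origin 245 128
pred home dot [179.4061399  188.26929751] head rear corners [[170.0, 222.0], [208.0, 210.0]]
side crop origin 229 180
pred home dot [183.63919273 197.33140817] head rear corners [[225.0, 213.0], [220.0, 173.0]]
```

View pics/p4.png

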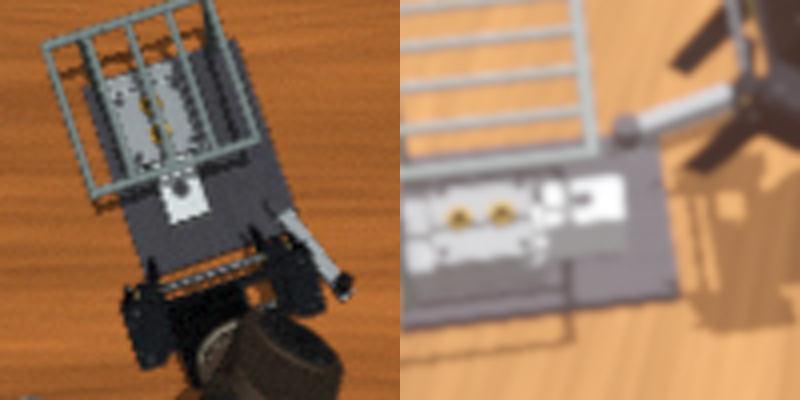

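The block is home. The dot shows at top (180,187) and side (184,198), against predicted (179,188) and (184,197). Next is the gate.

```bash
python3 - <<'E'
from plan import *
Q=rot(JY,.7,np.pi)
H=np.array([-.179,-.123]); d=H-[-.076,-.09]; print("r",np.hypot(*d),"gate",np.degrees(np.arctan2(d[1],d[0]))%360-90)
T,S=load("top4"),load("side4")
g=w(JO,JY,(H[0],H[1],.087)); print("handle world",g)
P=tcp(g,Q)-.09*Q.as_matrix()[:,0]; rows(P,Q,8)
g2=T["image"]; 
hsv=cv2.cvtColor(g2,cv2.COLOR_BGR2HSV); sub=hsv[190:206,322:340,2]; print("dark handle px top",(np.argwhere(sub<45).mean(0)[::-1]+[322,190]))
E
```

```text
r 0.10815729286552987 gate 107.76485330069747
handle world [ 0.56310555 -0.08993206  0.087     ]
t 16.5 tcp [0.5805 0.0452 0.1458] rpy [-3.14   0.872  0.32 ] j [-0.18  0.44  2.19  1.94  0.34 -0.78] F [ 0.1 -0.  -0.2] w 0.0952
-9.0 15.4 10.4 -0.0002 0.0001 0.0001
-9.0 15.4 10.4 -0.0002 0.0001 0.0001
-9.0 15.4 10.4 -0.0002 0.0001 0.0001
-9.0 15.4 10.4 -0.0002 0.0001 0.0001
-9.0 15.4 10.4 -0.0002 0.0001 0.0001
-9.0 15.4 10.4 -0.0002 0.0001 0.0001
-9.0 15.4 10.4 -0.0002 0.0001 0.0001
-9.0 15.4 10.4 -0.0002 0.0001 0.0001
dark handle px top [324.73809524 199.66666667]
```

Emit:
drive_tool(
  moves="-9 15.4 10.4 0 0 0 -1;-9 15.4 10.4 0 0 0 -1;-9 15.4 10.4 0 0 0 -1;-9 15.4 10.4 0 0 0 -1;-9 15.4 10.4 0 0 0 -1;-9 15.4 10.4 0 0 0 -1;-9 15.4 10.4 0 0 0 -1;-9 15.4 10.4 0 0 0 -1;0 0 0 0 0 0 -1;0 0 0 0 0 0 -1",
)

```text
time: 17.5
tool_pos: [0.5146, -0.1064, 0.1475]
ee_rot: [-3.14, 0.871, 0.319]
ft_force: [-0.1, 0.6, -0.7]
gripper_width: 0.0948
```

```bash
python3 st.py; python3 - <<'E'
from plan import *
from bench import read_camera
Q=rot(JY,.7,np.pi); g=w(JO,JY,(-.179,-.123,.087)); rows(tcp(g,Q),Q,8)
v=[]
for n in("top","side"):
    c=read_camera(n); pickle.dump(c,open(f"pics/{n}5.pkl","wb"))
    u,q=proj(c,g).astype(int); print(n,"crop origin",u-50,q-50)
    v.append(cv2.resize(c["image"][q-50:q+50,u-50:u+50],None,fx=4,fy=4,interpolation=cv2.INTER_CUBIC))
cv2.imwrite("pics/p5.png",np.hstack(v))
E
```

```text
t 17.5 tcp [ 0.5146 -0.1064  0.1475] rpy [-3.14   0.871  0.319] j [-0.6   0.41  2.26  1.58  0.54 -0.78] F [-0.1  0.6 -0.7] w 0.0948
underside z 0.12396366402245743
grasp jig -0.2372833355384816 -0.12340987439306314 F jig 0.03876664071849417 0.5693997556727245
t 17.5 tcp [ 0.5146 -0.1064  0.1475] rpy [-3.14   0.871  0.319] j [-0.6   0.41  2.26  1.58  0.54 -0.78] F [-0.1  0.6 -0.7] w 0.0948
11.3 -0.1 -0.0 -0.0003 0.0 -0.0
11.3 -0.1 -0.0 -0.0003 0.0 -0.0
11.3 -0.1 -0.0 -0.0003 0.0 -0.0
11.3 -0.1 -0.0 -0.0003 0.0 -0.0
11.3 -0.1 -0.0 -0.0003 0.0 -0.0
11.3 -0.1 -0.0 -0.0003 0.0 -0.0
11.3 -0.1 -0.0 -0.0003 0.0 -0.0
11.3 -0.1 -0.0 -0.0003 0.0 -0.0
top crop origin 280 147
side crop origin 265 140
```

View pics/p5.png

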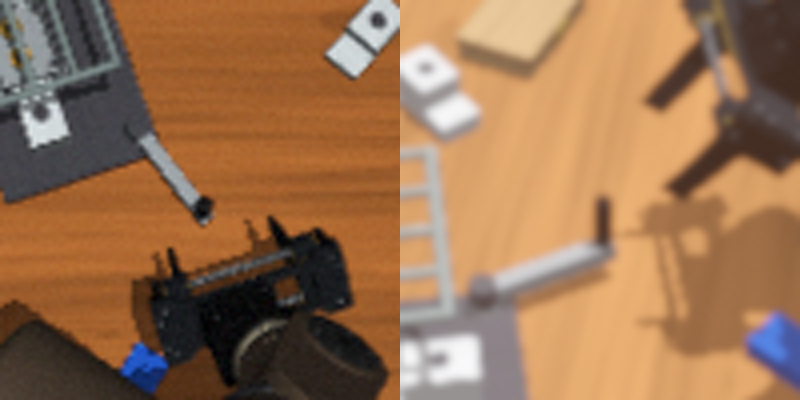

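The handle is at crop (204,207), between the fingers at (172,260) and (278,232) along the approach line. Advancing onto it.

Emit:
drive_tool(
  moves="10 0 0 0 0 0 -1;13 0 0 0 0 0 -1;13 0 0 0 0 0 -1;13 0 0 0 0 0 -1;13 0 0 0 0 0 -1;13 0 0 0 0 0 -1;10 0 0 0 0 0 -1;5 0 0 0 0 0 -1;0 0 0 0 0 0 -1;0 0 0 0 0 0 -1",
)

```text
time: 18.6
tool_pos: [0.5695, -0.0877, 0.0791]
ee_rot: [-3.14, 0.871, 0.32]
ft_force: [0.1, -0.3, -0.2]
gripper_width: 0.095
```

Emit:
drive_tool(
  moves="0 0 0 0 0 0 0;0 0 0 0 0 0 .5;0 0 0 0 0 0 1;0 0 0 0 0 0 1;0 0 0 0 0 0 1;0 0 0 0 0 0 1;0 0 0 0 0 0 1;0 0 0 0 0 0 1;0 0 0 0 0 0 1;0 0 0 0 0 0 1",
  force=8,
)

```text
time: 19.6
tool_pos: [0.5695, -0.0881, 0.0789]
ee_rot: [-3.14, 0.871, 0.319]
ft_force: [0.6, 1.0, -0.3]
gripper_width: 0.0208
```

```bash
python3 st.py; cat > arc.py <<'E'
from plan import *
import sys
# steps along the gate arc from the current gate angle to the end angle, in tool axes
a0,a1,n=map(float,sys.argv[1:4]); n=int(n)
s,r=show(); h=np.array([-.076,-.09]); th=np.pi/2+np.linspace(a0,a1,n+1); rad=.11
p=h+rad*np.stack([np.cos(th),np.sin(th)],1)
for a,b in zip(p[:-1],p[1:]):
    d=w((0,0),JY,(b[0]-a[0],b[1]-a[1],0)); print(*(r.inv().apply(d)*1000).round(1))
print("end grasp jig",p[-1])
E
python3 arc.py 1.88 0.9 10
```

```text
t 19.6 tcp [ 0.5695 -0.0881  0.0789] rpy [-3.14   0.871  0.319] j [-0.49  0.6   2.2   1.91  0.51 -1.05] F [ 0.6  1.  -0.3] w 0.0208
underside z 0.05532823915996023
grasp jig -0.17940447301652362 -0.12331658386753491 F jig 0.9347215977759187 0.7949716334418394
t 19.6 tcp [ 0.5695 -0.0881  0.0789] rpy [-3.14   0.871  0.319] j [-0.49  0.6   2.2   1.91  0.51 -1.05] F [ 0.6  1.  -0.3] w 0.0208
-1.8 -10.4 2.1
-1.1 -10.6 1.3
-0.4 -10.8 0.5
0.2 -10.8 -0.3
0.9 -10.7 -1.1
1.6 -10.5 -1.9
2.2 -10.2 -2.6
2.9 -9.8 -3.4
3.5 -9.3 -4.1
4.0 -8.8 -4.8
end grasp jig [-0.16216596 -0.0216229 ]
```

Emit:
drive_tool(
  moves="0 0 0 0 0 0 1;0 0 0 0 0 0 1;0 0 0 0 0 0 1;-.9 -5.2 1 0 0 0 1;-.9 -5.2 1 0 0 0 1;-1.1 -10.6 1.3 0 0 0 1;-.4 -10.8 .5 0 0 0 1;.2 -10.8 -.3 0 0 0 1;.9 -10.7 -1.1 0 0 0 1;0 0 0 0 0 0 1",
  force=10,
)

```text
time: 20.6
tool_pos: [0.5492, -0.037, 0.0792]
ee_rot: [-3.14, 0.871, 0.322]
ft_force: [-3.7, 0.4, 3.8]
gripper_width: 0.0158
```

```bash
python3 st.py
```

```text
t 20.6 tcp [ 0.5492 -0.037   0.0792] rpy [-3.14   0.871  0.322] j [-0.4   0.58  2.28  2.11  0.52 -1.19] F [-3.7  0.4  3.8] w 0.0158
underside z 0.0556295425174224
grasp jig -0.1827132707354166 -0.06839745654431842 F jig -3.4193118100996234 1.501309050251197
```

```bash
python3 arc.py 1.37 0.0 16
```

```text
t 20.6 tcp [ 0.5492 -0.037   0.0792] rpy [-3.14   0.871  0.322] j [-0.4   0.58  2.28  2.11  0.52 -1.19] F [-3.7  0.4  3.8] w 0.0158
1.5 -9.1 -1.7
2.0 -8.9 -2.3
2.5 -8.6 -2.9
2.9 -8.3 -3.5
3.4 -7.8 -4.0
3.8 -7.4 -4.5
4.2 -6.8 -4.9
4.5 -6.3 -5.4
4.9 -5.6 -5.8
5.2 -5.0 -6.1
5.4 -4.3 -6.4
5.6 -3.5 -6.7
5.8 -2.8 -6.9
5.9 -2.0 -7.0
6.0 -1.2 -7.1
6.1 -0.4 -7.2
end grasp jig [-0.076  0.02 ]
```

Emit:
drive_tool(
  moves="1.5 -9.1 -1.7 0 0 0 1;2 -8.9 -2.3 0 0 0 1;2.5 -8.6 -2.9 0 0 0 1;2.9 -8.3 -3.5 0 0 0 1;3.4 -7.8 -4 0 0 0 1;3.8 -7.4 -4.5 0 0 0 1;4.2 -6.8 -4.9 0 0 0 1;4.5 -6.3 -5.4 0 0 0 1;0 0 0 0 0 0 1;0 0 0 0 0 0 1",
)

```text
time: 21.6
tool_pos: [0.5666, 0.034, 0.0791]
ee_rot: [-3.141, 0.87, 0.32]
ft_force: [1.9, 0.2, 2.0]
gripper_width: 0.0152
```

```bash
python3 st.py
```

```text
t 21.6 tcp [0.5666 0.034  0.0791] rpy [-3.141  0.87   0.32 ] j [-0.21  0.58  2.27  2.33  0.47 -1.24] F [1.9 0.2 2. ] w 0.0152
underside z 0.05547568462501519
grasp jig -0.14386859711914624 -0.006458877841815161 F jig 1.9142851546286281 -0.37659852918002934
```

Emit:
drive_tool(
  moves="4.9 -5.6 -5.8 0 0 0 1;5.2 -5 -6.1 0 0 0 1;5.4 -4.3 -6.4 0 0 0 1;5.6 -3.5 -6.7 0 0 0 1;5.8 -2.8 -6.9 0 0 0 1;5.9 -2 -7 0 0 0 1;3 -.6 -3.5 0 0 0 1;3 -.6 -3.5 0 0 0 1;0 0 0 0 0 0 1;0 0 0 0 0 0 1",
)

```text
time: 22.6
tool_pos: [0.615, 0.0772, 0.0789]
ee_rot: [-3.139, 0.87, 0.324]
ft_force: [-4.5, 12.5, 6.6]
gripper_width: 0.0155
```

```bash
python3 st.py
```

```text
t 22.6 tcp [0.615  0.0772 0.0789] rpy [-3.139  0.87   0.324] j [-0.09  0.61  2.15  2.35  0.38 -1.14] F [-4.5 12.5  6.6] w 0.0155
underside z 0.055359314424830414
grasp jig -0.084365857717398 0.01933132436320178 F jig -0.3732654366317094 13.28324518685955
```

Emit:
drive_tool(
  moves=".5 -1 -.6 0 0 0 1;1.3 0 -1.5 0 0 0 1;1.3 0 -1.5 0 0 0 1;1.3 0 -1.5 0 0 0 1;1.3 0 -1.5 0 0 0 1;0 0 0 0 0 0 1;0 0 0 0 0 0 1;0 0 0 0 0 0 1;0 0 0 0 0 0 1;0 0 0 0 0 0 1",
  force=15,
)

```text
time: 23.6
tool_pos: [0.6231, 0.0809, 0.079]
ee_rot: [-3.139, 0.87, 0.324]
ft_force: [-5.0, 11.8, 6.1]
gripper_width: 0.0151
```

```bash
python3 st.py; python3 - <<'E'
from plan import *
from bench import read_camera
v=[]
for n in("top","side"):
    c=read_camera(n); pickle.dump(c,open(f"pics/{n}6.pkl","wb"))
    u,q=proj(c,w(JO,JY,(-.07,-.02,.05))).astype(int); print(n,"crop origin",u-50,q-50)
    v.append(cv2.resize(c["image"][q-50:q+50,u-50:u+50],None,fx=4,fy=4,interpolation=cv2.INTER_CUBIC))
    print({k:((proj(c,w(JO,JY,p))-[u-50,q-50])*4).round().tolist() for k,p in dict(hinge=(-.076,-.09,.04),barfar_end=(-.068,.03,.04),barnear_end=(-.084,.03,.04),handle_top=(-.076,.02,.09)).items()})
cv2.imwrite("pics/p6.png",np.hstack(v))
E
```

```text
t 23.6 tcp [0.6231 0.0809 0.079 ] rpy [-3.139  0.87   0.324] j [-0.09  0.61  2.13  2.34  0.37 -1.12] F [-5.  11.8  6.1] w 0.0151
underside z 0.05538502770346519
grasp jig -0.07558067994245413 0.020370176729221333 F jig -1.0024241507497034 12.755112608408012
top crop origin 247 132
{'hinge': [269.0, 187.0], 'barfar_end': [154.0, 216.0], 'barnear_end': [159.0, 230.0], 'handle_top': [163.0, 211.0]}
side crop origin 235 175
{'hinge': [203.0, 143.0], 'barfar_end': [207.0, 259.0], 'barnear_end': [228.0, 257.0], 'handle_top': [213.0, 206.0]}
```

View pics/p6.png

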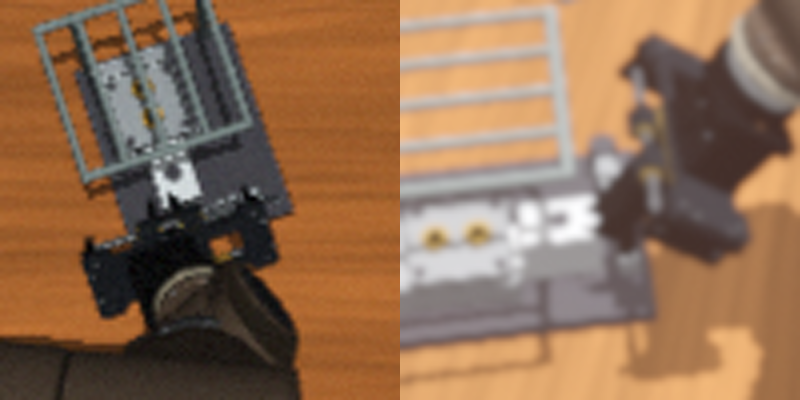

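The fingers have the handle in front of the head, with the bar end at side crop ~(627,255) against a predicted shut position of 607–628. There's no stop reaction yet, so I'm pushing a few mm more.

Emit:
drive_tool(
  moves="1.3 0 -1.5 0 0 0 1;1.3 0 -1.5 0 0 0 1;0 0 0 0 0 0 1;0 0 0 0 0 0 1;0 0 0 0 0 0 1;0 0 0 0 0 0 1;0 0 0 0 0 0 1;0 0 0 0 0 0 1;0 0 0 0 0 0 1;0 0 0 0 0 0 1",
  force=25,
)

```text
time: 24.7
tool_pos: [0.6268, 0.0824, 0.079]
ee_rot: [-3.139, 0.87, 0.324]
ft_force: [-5.4, 14.8, 7.2]
gripper_width: 0.0148
```

```bash
python3 st.py
```

```text
t 24.7 tcp [0.6268 0.0824 0.079 ] rpy [-3.139  0.87   0.324] j [-0.08  0.62  2.12  2.33  0.36 -1.11] F [-5.4 14.8  7.2] w 0.0148
underside z 0.0554058499560499
grasp jig -0.07154332371647765 0.020612126547973397 F jig -0.4802644074438991 15.789999208480566
```

Emit:
drive_tool(
  moves="0 0 0 0 0 0 .5;0 0 0 0 0 0 0;0 0 0 0 0 0 -1;0 0 0 0 0 0 -1;0 0 0 0 0 0 -1;0 0 0 0 0 0 -1;-10 0 0 0 0 0 -1;-20 0 0 0 0 0 -1;-20 0 0 0 0 0 -1;-20 0 0 0 0 0 -1",
)

```text
time: 25.7
tool_pos: [0.5838, 0.066, 0.1331]
ee_rot: [-3.141, 0.871, 0.319]
ft_force: [0.3, 1.1, 0.5]
gripper_width: 0.0896
```

Emit:
drive_tool(
  moves="-25 0 0 0 0 0 1;-25 0 0 0 0 0 1;-25 0 0 0 0 0 1;0 0 0 0 0 0 1;0 0 0 0 0 0 1;0 0 0 0 0 0 1;0 0 0 0 0 0 1;0 0 0 0 0 0 1;0 0 0 0 0 0 1;0 0 0 0 0 0 1",
)

```text
time: 26.7
tool_pos: [0.539, 0.0512, 0.1893]
ee_rot: [-3.14, 0.872, 0.319]
ft_force: [-0.3, -0.2, 0.4]
gripper_width: 0.0205
```

```bash
python3 st.py; python3 - <<'E'
from plan import *
from bench import read_camera
v=[]
for n in("top","side"):
    c=read_camera(n); pickle.dump(c,open(f"pics/{n}7.pkl","wb"))
    u,q=proj(c,w(JO,JY,(-.05,-.02,.05))).astype(int); u0,q0=u-40,q-30; print(n,"crop origin",u0,q0)
    v.append(cv2.resize(c["image"][q0:q0+75,u0:u0+75],None,fx=5,fy=5,interpolation=cv2.INTER_CUBIC))
    print({k:((proj(c,w(JO,JY,p))-[u0,q0])*5).round().tolist() for k,p in dict(hinge=(-.076,-.09,.04),barfar_end=(-.068,.03,.04),barnear_end=(-.084,.03,.04),handle_top=(-.076,.02,.09),dot=(-.035,0,.06)).items()})
cv2.imwrite("pics/p7.png",np.hstack(v))
E
```

```text
t 26.7 tcp [0.539  0.0512 0.1893] rpy [-3.14   0.872  0.319] j [-0.18  0.31  2.24  1.7   0.32 -0.53] F [-0.3 -0.2  0.4] w 0.0205
underside z 0.1657237616675731
grasp jig -0.1647606308327384 0.018565753057771604 F jig -0.39477245490283547 -0.09510047698128092
top crop origin 255 147
{'hinge': [296.0, 158.0], 'barfar_end': [153.0, 195.0], 'barnear_end': [159.0, 213.0], 'handle_top': [164.0, 188.0], 'dot': [174.0, 140.0]}
side crop origin 239 195
{'hinge': [234.0, 79.0], 'barfar_end': [239.0, 224.0], 'barnear_end': [265.0, 221.0], 'handle_top': [247.0, 158.0], 'dot': [180.0, 172.0]}
```

View pics/p7.png

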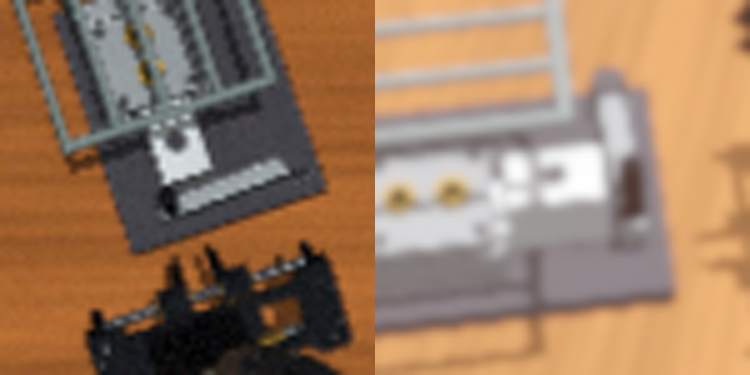

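The gate is nearly shut. The handle is at top crop (166,196) and side crop (257,165), against predicted shut positions (164,188) and (247,158), so it's about 6 mm short. I'll push it from behind with closed fingers.

```bash
python3 - <<'E'
from plan import *
Q=rot(JY,.7,np.pi); rows(tcp(w(JO,JY,(-.14,.02,.078)),Q),Q,8)
E
```

```text
t 26.8 tcp [0.5389 0.0511 0.1895] rpy [-3.14   0.871  0.319] j [-0.18  0.31  2.24  1.7   0.32 -0.53] F [ 0.8  0.4 -0.4] w 0.0121
13.5 -0.2 7.3 -0.0001 0.0001 0.0
13.5 -0.2 7.3 -0.0001 0.0001 0.0
13.5 -0.2 7.3 -0.0001 0.0001 0.0
13.5 -0.2 7.3 -0.0001 0.0001 0.0
13.5 -0.2 7.3 -0.0001 0.0001 0.0
13.5 -0.2 7.3 -0.0001 0.0001 0.0
13.5 -0.2 7.3 -0.0001 0.0001 0.0
13.5 -0.2 7.3 -0.0001 0.0001 0.0
```

Emit:
drive_tool(
  moves="13.5 -.2 7.3 0 0 0 1;13.5 -.2 7.3 0 0 0 1;13.5 -.2 7.3 0 0 0 1;13.5 -.2 7.3 0 0 0 1;13.5 -.2 7.3 0 0 0 1;13.5 -.2 7.3 0 0 0 1;13.5 -.2 7.3 0 0 0 1;13.5 -.2 7.3 0 0 0 1;0 0 0 0 0 0 1;0 0 0 0 0 0 1",
)

```text
time: 27.8
tool_pos: [0.5619, 0.0605, 0.0694]
ee_rot: [-3.14, 0.872, 0.32]
ft_force: [0.2, -0.6, 0.7]
gripper_width: 0.0006
```

Emit:
drive_tool(
  moves="2.6 0 -3.1 0 0 0 1;2.6 0 -3.1 0 0 0 1;2.6 0 -3.1 0 0 0 1;2.6 0 -3.1 0 0 0 1;2.6 0 -3.1 0 0 0 1;1.9 0 -2.3 0 0 0 1;1.9 0 -2.3 0 0 0 1;1.9 0 -2.3 0 0 0 1;0 0 0 0 0 0 1;0 0 0 0 0 0 1",
)

```text
time: 28.8
tool_pos: [0.5896, 0.0696, 0.0695]
ee_rot: [-3.14, 0.871, 0.319]
ft_force: [0.3, 0.6, 0.6]
gripper_width: 0.0006
```

```bash
python3 st.py
```

```text
t 28.8 tcp [0.5896 0.0696 0.0695] rpy [-3.14   0.871  0.319] j [-0.12  0.62  2.22  2.44  0.43 -1.26] F [0.3 0.6 0.6] w 0.0006
underside z 0.045867278200579065
grasp jig -0.11083755279460253 0.020198002400546596 F jig 0.45113835199945695 0.46395135069235044
```

Next, forward in small steps until there's a stop reaction.

Emit:
drive_tool(
  moves="1.3 0 -1.5 0 0 0 1;1.3 0 -1.5 0 0 0 1;1.3 0 -1.5 0 0 0 1;0 0 0 0 0 0 1;0 0 0 0 0 0 1;0 0 0 0 0 0 1;0 0 0 0 0 0 1;0 0 0 0 0 0 1;0 0 0 0 0 0 1;0 0 0 0 0 0 1",
)

```text
time: 29.8
tool_pos: [0.5954, 0.0715, 0.0694]
ee_rot: [-3.14, 0.871, 0.319]
ft_force: [-1.4, -0.1, -0.6]
gripper_width: 0.0006
```

```bash
python3 st.py
```

```text
t 29.8 tcp [0.5954 0.0715 0.0694] rpy [-3.14   0.871  0.319] j [-0.11  0.62  2.2   2.43  0.43 -1.24] F [-1.4 -0.1 -0.6] w 0.0006
underside z 0.04585577575116531
grasp jig -0.1048144751327887 0.020134287306985982 F jig -1.3807251923467483 0.33891195198750124
```

Emit:
drive_tool(
  moves=".65 0 -.75 0 0 0 1;.65 0 -.75 0 0 0 1;.65 0 -.75 0 0 0 1;0 0 0 0 0 0 1;0 0 0 0 0 0 1;0 0 0 0 0 0 1;0 0 0 0 0 0 1;0 0 0 0 0 0 1;0 0 0 0 0 0 1;0 0 0 0 0 0 1",
)

```text
time: 30.8
tool_pos: [0.5976, 0.0724, 0.0691]
ee_rot: [-3.14, 0.872, 0.319]
ft_force: [-5.9, -0.6, 1.1]
gripper_width: 0.0005
```

```bash
python3 st.py
```

```text
t 30.8 tcp [0.5976 0.0724 0.0691] rpy [-3.14   0.872  0.319] j [-0.11  0.62  2.2   2.43  0.42 -1.24] F [-5.9 -0.6  1.1] w 0.0005
underside z 0.04556359341054109
grasp jig -0.1024073640778252 0.020300435944650176 F jig -5.787476034972187 1.25502665764497
```

Emit:
drive_tool(
  moves=".65 0 -.75 0 0 0 1;0 0 0 0 0 0 1;0 0 0 0 0 0 1;0 0 0 0 0 0 1;0 0 0 0 0 0 1;0 0 0 0 0 0 1;0 0 0 0 0 0 1;0 0 0 0 0 0 1;0 0 0 0 0 0 1;0 0 0 0 0 0 1",
)

```text
time: 31.8
tool_pos: [0.5979, 0.0726, 0.069]
ee_rot: [-3.14, 0.873, 0.319]
ft_force: [-10.8, -1.9, 4.8]
gripper_width: 0.0007
```

```bash
python3 st.py
```

```text
t 31.8 tcp [0.5979 0.0726 0.069 ] rpy [-3.14   0.873  0.319] j [-0.11  0.62  2.19  2.43  0.42 -1.24] F [-10.8  -1.9   4.8] w 0.0007
underside z 0.045414080978905966
grasp jig -0.10202602890986796 0.020385160328974486 F jig -10.861788651722442 1.5529715130230544
```

That's a stiff stop: 11 N for 0.4 mm of travel. Backing away and taking a final look.

Emit:
drive_tool(
  moves="-1.3 0 1.5 0 0 0 1;-6 0 7 0 0 0 1;-10 0 12 0 0 0 1;-15 0 5 0 0 0 1;-20 0 0 0 0 0 1;-25 0 0 0 0 0 1;-25 0 0 0 0 0 1;-25 0 0 0 0 0 1;0 0 0 0 0 0 1;0 0 0 0 0 0 1",
)

```text
time: 32.8
tool_pos: [0.5031, 0.0406, 0.1511]
ee_rot: [3.141, 0.869, 0.317]
ft_force: [-1.0, 0.1, 0.2]
gripper_width: 0.0001
```

```bash
python3 st.py; python3 - <<'E'
from plan import *
from bench import read_camera
v=[]
for n in("top","side"):
    c=read_camera(n); pickle.dump(c,open(f"pics/{n}8.pkl","wb"))
    u,q=proj(c,w(JO,JY,(-.05,-.02,.05))).astype(int); u0,q0=u-40,q-30
    v.append(cv2.resize(c["image"][q0:q0+75,u0:u0+75],None,fx=5,fy=5,interpolation=cv2.INTER_CUBIC))
    print(n,{k:((proj(c,w(JO,JY,p))-[u0,q0])*5).round().tolist() for k,p in dict(hinge=(-.076,-.09,.04),barfar_end=(-.068,.03,.04),barnear_end=(-.084,.03,.04),handle_top=(-.076,.02,.09),dot=(-.035,0,.06)).items()})
    a=load(n+"0")["image"]; d=cv2.absdiff(a,c["image"]).max(2)
    for nm,p in dict(short=((372,155),(274,162)),bar=((214,260),(375,344)),arbor=((252,235),(344,288)),case=((402,168),(296,144)),brush=((198,210),(300,357)),file=((220,185),(260,324)),collar=((348,248),(375,198))).items():
        x,y=p[0 if n=="top" else 1]; print(nm,round(float(d[y-10:y+11,x-10:x+11].mean()),1),end="  ")
    print()
cv2.imwrite("pics/p8.png",np.hstack(v))
E
```

```text
t 32.8 tcp [0.5031 0.0406 0.1511] rpy [3.141 0.869 0.317] j [-0.23  0.36  2.36  2.09  0.4  -0.99] F [-1.   0.1  0.2] w 0.0001
underside z 0.1274588473750826
grasp jig -0.20218056608290466 0.019777137789643115 F jig -0.9518257149174102 0.44539424434735436
top {'hinge': [296.0, 158.0], 'barfar_end': [153.0, 195.0], 'barnear_end': [159.0, 213.0], 'handle_top': [164.0, 188.0], 'dot': [174.0, 140.0]}
short 5.7  bar 10.8  arbor 24.3  case 5.6  brush 5.5  file 5.2  collar 58.8  
side {'hinge': [234.0, 79.0], 'barfar_end': [239.0, 224.0], 'barnear_end': [265.0, 221.0], 'handle_top': [247.0, 158.0], 'dot': [180.0, 172.0]}
short 18.9  bar 16.5  arbor 19.8  case 18.6  brush 18.6  file 18.9  collar 54.1
```

View pics/p8.png

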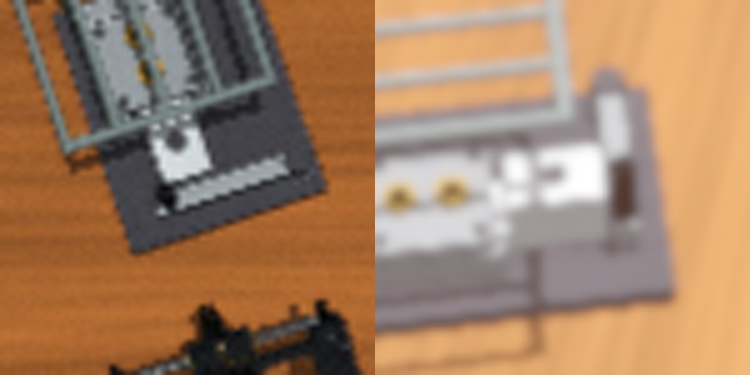

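```bash
python3 -c "
from bench import ctrl
print(ctrl.finish_job())"
```

```text
the job is handed in; nothing more can be done
None
```

The long step block is in the jig, home against the end stop, and the gate bar is shut behind it. I handed the job in after about 33 s of robot time; no verdict came back.

**How it went:** I gripped the block by its head with the gripper leaning back 40° and slid the tongue in until the end stop pushed back with about 30 N. After letting go, I swung the gate round by its handle. That left it about 6 mm short, so I pushed the handle from behind with closed fingers until it met a stiff stop (11 N for the last 0.4 mm).

**Last checks:**
- **Block:** the dot on its head is within about 2 px, in the 5× enlargements, of where a home block should show in both views (under 2 mm).
- **Gate:** the handle is also within about 2 px of its shut position in both views.
- **Arm:** the gripper is clear and reads only about 1 N.
- **Guard:** I felt no contact with it at any point.

**Checks that disagreed or stayed open:**
- **Block level:** while it was held, one two-view measurement put the tongue tip about 4 mm low. Lowering it onto the base plate met no obstruction.
- **Jig position:** the base-plate corners and one bushing reading differed from the guard-based fit by several mm. I used the guard-based fit, and the block slid in along it with only a few newtons of side force.
- **Bystanders:** I compared before and after pictures around each one. Only the collar and arbor changed noticeably, probably from the arm and its shadow, since the arm hid the collar's surroundings at the start. I didn't locate either one again.

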